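# Clip a label holder into the riser's label rail and hold it home

### The arm

A 6-joint arm with a two-finger parallel gripper is mounted at the origin on a cart in front of the work surface, level with it; the furniture and walls round the work are solid. World frame = base frame: x ahead of the robot, y to its left, z up, the work surface at z = 0. Lengths are in m, angles in rad, forces in N, time in s.
With the tool pointing down it reaches from about 0.35 to 0.975 m from the base axis. Payload 4.9 kg.
Tool frame: the origin (TCP) lies at the very end of the fingers, on their centre line; the grasp point (between the pads) lies 19 mm behind it; z points along the fingers, y is the line along which they close (so a half turn about z gives the same grasp; the last joint's range is limited). The gripper opens to 85 mm and grips with 20 to 120 N. Pads are 22 mm wide; open, the fingers measure 114 mm over their backs; the gripper's body (76 mm by 85 mm) begins 54 mm behind the grasp point. The pads swing forward as they close: fully open they stand 13 mm farther back than shut.
Start: joints at [-1.417, 0.053, 1.613, -0, 1.476, -0.119], TCP at [0.168, -0.602, 0.231] pointing down, gripper open.
Joint ranges: [-3.01, 3.01], [-1.01, 2.22], [0.06, 2.58], [-1.02, 4.17], [0.09, 2.62], [-3.14, 3.14]. Speed limits (rad/s): [2.57, 2.57, 3.14, 3.14, 3.14, 3.14].

### API

Orientations are given as a rotation vector (axis times angle).
In Python, from station import get_obs, get_image, finish_job gives the robot as it stands. The module is installed in compiled form; this text tells all that it offers.
- The arm moves only by the tool carry_out, never from a script. Its argument "rows" is a list of rows, each a list of 7 numbers: the turn, a rotation vector about the tool's x, y, z as a fraction of full scale, then the shift along the tool's x, y, z as a fraction of full scale, then the closure, from -1 (fully open) to 1 (shut). A call has 1 to 5 rows; each row is the pose to reach, as a shift and turn from the pose commanded when the call began, along the tool's axes at that moment, turning the shorter way round; what a row does not reach only later rows make up. Full scale, the value 1, is 300 mm for a shift and pi rad for a turn. A row lasts 1/10 s, in which the tool goes at most 50 mm and 8.59 degrees, less where a joint would pass 70% of its speed; a pose out of reach is approached as far as the arm can. A call with a number of a shift or a turn outside -1 to 1 is refused whole. A call with a gripper value outside its range is refused whole. The fingers move at their own pace and stop on an object; "force" is the grip in N (left out, the last holds). Time passes only in rows, so rows that repeat a pose let the fingers close. It gives the time, the measured TCP pose, the force, the opening and the grip force at its end, in the units of the state.
- get_obs(): the state, without advancing time (a new reading comes with each control period).
- get_image(name): name is "side" or "top"; returns a dict with "img" (420x560x3 uint8, blue, green, red), "mtx" (3x3 intrinsics, pixels), "R" (3x3) and "t" (3): a world point X has camera coordinates R X + t. Camera axes: x right, y down, z forward; pixel columns grow to the right and rows downward; lengths in m; the calibration is good to about 2 mm. A picture is of the moment at which its call begins. There is no depth.
- finish_job(): hands the job in; it is judged then, once.
The state is a dict: "t": time; "q": joint angles; "dq": joint speeds; "effort": joint torques, N m; "tool_pos": TCP position; "tool_rot": TCP orientation; "contact_force": force on the tool from outside, world axes, zero at the start; "wrist_torque": the same for the moment, N m; "opening": finger opening in m; "grip_force": force on a finger pad.
Only numpy, scipy, OpenCV 4.12 (cv2) and the standard library are available. Lean on these libraries where they do the work, as an engineer would, in place of code of your own. Each camera call takes 0.05 s, during which the arm holds its last target. There are 200 camera calls.

### The job

Pick up the grey label holder that stands on the bench and, with its card facing out to the front, hang it over the lip along the front edge of the low riser, on the plain length to the right of the notch and fully clear of it. Slide it left along the lip until it is over the notch, then push it straight down into the notch, against the spring clip, until it is fully home on the notch's floor. Finish while still holding it pressed down there: do not let go.

Things in the scene. Friction and masses are not known exactly. Their poses are not given: they have to be found in the camera images.
- holder_tab (a point): Centre of the grip tab of the loose grey plastic label holder (about 60 g): an upside-down U with a tab on top. z up, y along its width, -x out of its label face. Tab 14 mm thick (x), 32 mm wide (y), 42 mm tall, upright sides. The holder starts upright on the bench on its two leg ends, this point 63 mm above the bench, top 84 mm, label face roughly towards the robot.
- holder_bridge (a point): Middle of the underside of the holder's bridge, 27 mm straight below holder_tab, same axes; this surface rests on the lip. Bridge 6 mm thick, 22 mm (x) by 40 mm (y). Two legs hang 36 mm below it with a 13 mm gap between: front leg 70 mm wide, 4 mm thick (x -11 to -7 mm); rear tongue 40 mm wide, 5 mm thick (x +6 to +11 mm). Gap middle is at x -0.5 mm.
- holder_card (a point): Middle of the blank white card on the outer face of the holder's front leg, 11 mm to -x and 18 mm below holder_bridge. It must face out to the front of the riser.
- holder: The whole label holder; its origin is the same point as holder_bridge.
- notch (a point): Middle of the notch in the riser's steel lip, at the level of the lip's top edge (120 mm above the bench), on the lip's middle plane. x towards the riser, away from the robot; y along the lip to the left; z up. Notch 46 mm wide (y), 14 mm deep. In it the holder has 3 mm of play either way in y. Fully home, holder_bridge is 14 mm below this point, on the notch's floor.
- rail_plain (a point): Point on the top edge of the plain lip, 100 mm to the right (-y) of the notch's middle: a good place to hang the holder. Axes as notch. Lip 5 mm thick, plain from 23 to 205 mm right of the notch. Behind it a channel 12 mm wide, 76 mm deep, for the tongue. Lip midway in the holder's gap leaves about 4 mm play either way in x. Hanging, holder_bridge is level with the lip top.
- riser: Low fixed shelf with a plywood top, 120 mm high, 120 mm deep (x), 260 mm wide (y); origin under its middle, axes as notch. Its front face is 60 mm to -x; the lip's middle plane 74.5 mm to -x; the notch 75 mm to +y. Three small machine parts up to 32 mm tall stand fixed on it, at least 50 mm behind its front edge.
- clip (a joint): Spring clip in the channel under the notch, in m: 0 up, grows as the tongue presses it down. The tongue meets it when the holder is 6 mm below its hanging level; it resists with 4 N at first, 8 N at 0.008, which is fully home. It lifts the holder again when let go.
There are look-alikes about, which are no part of the job. What is shaped like the holder but purple or yellow is not meant.

How it is judged:
On the way, in this order (a step that is already met when the one before it is completed fails the run):
1. the holder hangs over the plain lip, right of the notch and clear of it, tongue behind the lip (z of holder_bridge in the frame of notch between -0.003 and 0.005 m and x of holder_bridge in the frame of notch between -0.006 and 0.006 m and y of holder_bridge in the frame of notch between -0.2 and -0.05 m and x of holder_card in the frame of notch below -0.004 m), for 0.2 s.
2. it slides left along the lip, still hanging on it (z of holder_bridge in the frame of notch between -0.004 and 0.006 m and x of holder_bridge in the frame of notch between -0.006 and 0.006 m and y of holder_bridge in the frame of notch between -0.045 and -0.012 m and x of holder_card in the frame of notch below -0.004 m), for 0.05 s.
At the end, for the whole second after the job is handed in: The holder sits in the notch, card to the front, upright within 0.15 rad, its bridge within 2.5 mm of the notch's floor, within 5 mm along and 6 mm across the lip, pressing the spring clip down by at least 5.5 mm (over 6 N of spring), at rest, while the fingers still bear on it with more than 2 N (z of holder_bridge in the frame of notch below -0.0115 m and x of holder_bridge in the frame of notch between -0.006 and 0.006 m and y of holder_bridge in the frame of notch between -0.005 and 0.005 m and x of holder_tab in the frame of notch between -0.008 and 0.008 m and angle between holder_tab's own z axis and vertical below 0.15 rad and value of joint clip above 0.0055 m and contact force between the fingers and holder above 2 N and linear speed of holder below 0.02 m/s and x of holder_card in the frame of notch below -0.004 m); the arm keeps its last pose, push and grip.
It also fails if it takes over 45 s, if anything falls off the work surface, if the arm or the gripper's body presses on something with over 40 N, if the wrist force passes 120 N, or if a joint passes its speed limit or range.

## Working session

There is one attempt and no reset: what is moved stays moved. The work goes in short steps, Python scripts to look and compute and a tool call to move; the robot and the scene stay as the last step left them, time stands still between calls to the robot, and variables do not carry over. Pictures are saved under pics/ and viewed, at most 10 in all, crops included, and the job is handed in when it is done.

Besides the shell and the picture viewer there is one more tool, called after "Request:" as name(argument=value, ...), one argument or row to a line, values as JSON. carry_out: Moves the arm, as the interface text tells. Shift numbers are shares of 300 mm and turn numbers shares of pi rad, none past 1 either way. Its arguments: {"type":"object","properties":{"rows":{"type":"array"},"force":{"type":"number"}},"required":["rows"]}

```bash
mkdir -p pics
python3 - <<'E'
from station import *
import cv2,numpy as np,pickle
o=get_obs();print({k:np.round(v,3) for k,v in o.items()})
d={}
for n in("side","top"):
    g=get_image(n);d[n]=g;cv2.imwrite(f"pics/{n}0.png",g["img"])
    print(n,np.round(g["mtx"],1).tolist(),np.round(-g["R"].T@g["t"],3),np.round(g["R"],3).tolist())
pickle.dump(d,open("v0.pkl","wb"))
E
```

```text
{'t': np.float64(0.0), 'q': array([-1.417,  0.053,  1.614, -0.   ,  1.476, -0.119]), 'dq': array([-0.001, -0.001,  0.001,  0.002,  0.002, -0.001]), 'effort': array([-1.0000e-03, -3.9369e+01, -3.7018e+01, -0.0000e+00,  7.0000e-03,
        0.0000e+00]), 'tool_pos': array([ 0.168, -0.601,  0.23 ]), 'tool_rot': array([-3.11 , -0.427,  0.   ]), 'contact_force': array([ 0.487, -0.253, -0.601]), 'wrist_torque': array([-0.029,  0.007,  0.034]), 'grip_force': np.float64(0.0), 'opening': np.float64(0.086)}
side [[420.1, 0.0, 277.0], [0.0, 420.1, 211.4], [0.0, 0.0, 1.0]] [0.05  1.295 0.719] [[-0.898, -0.439, 0.013], [-0.232, 0.451, -0.862], [0.373, -0.777, -0.507]]
top [[470.3, 0.0, 277.7], [0.0, 470.3, 208.6], [0.0, 0.0, 1.0]] [0.281 0.364 1.477] [[-0.009, -1.0, -0.001], [-0.983, 0.009, -0.182], [0.182, -0.001, -0.983]]
```

View pics/side0.png

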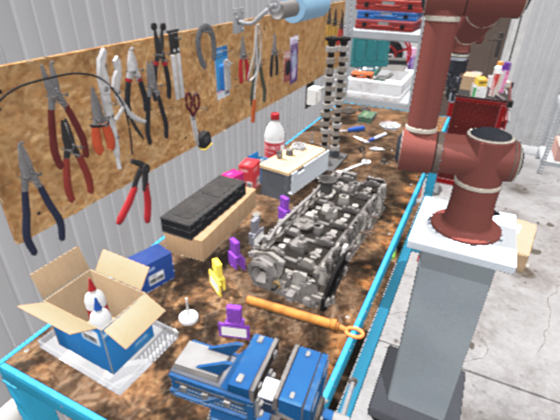

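View pics/top0.png

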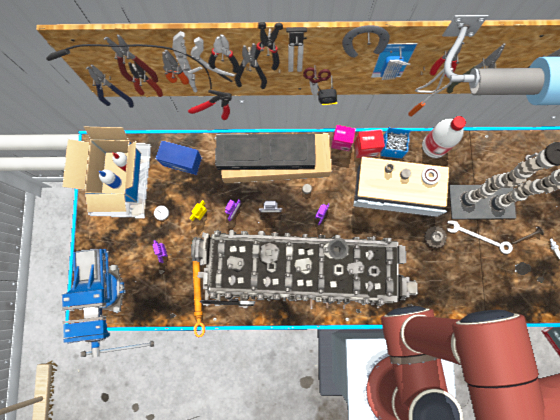

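Side view: the arm is clear of the holder area, and the riser is at (293,168). Top view look-alikes: purple at (232,209), (322,211) and (160,251), yellow at (198,210). The grey one is at (270,206), and in the side view at about (256,225). The riser in the top view is at (402,188). I'll check the choice in one close crop.

Run:
```python
import cv2,numpy as np,pickle
d=pickle.load(open("v0.pkl","rb"))
def c(n,x,y,w,h): return cv2.resize(d[n]["img"][y:y+h,x:x+w],(400,300),interpolation=cv2.INTER_CUBIC)
a=np.vstack([np.hstack([c("top",245,185,48,36),c("top",350,155,104,78)]),np.hstack([c("side",236,205,48,36),c("side",250,135,96,72)])])
cv2.imwrite("pics/crop1.png",a)
```

```text
(no output)
```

View pics/crop1.png

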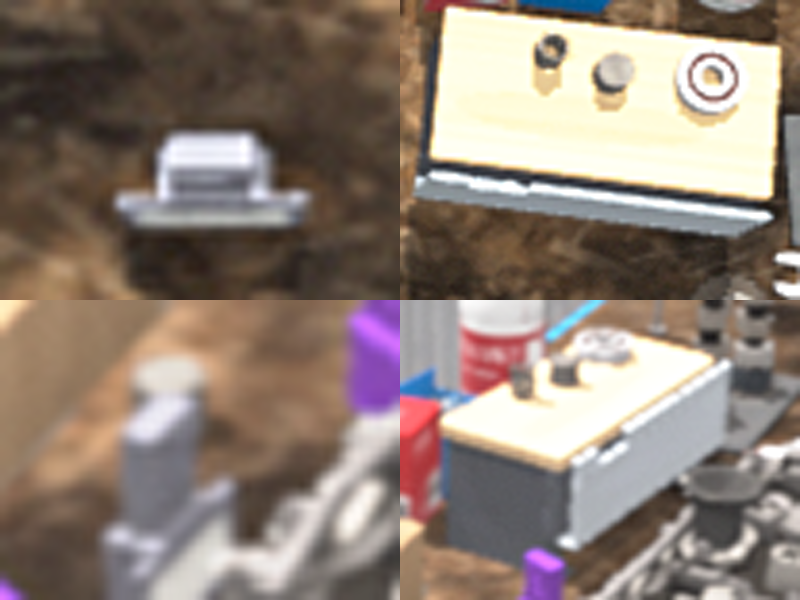

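The top-left crop confirms the grey holder, with its card towards the robot. Tab top is near (270.4,203) in top and (255.2,219.4) in side. The riser's lip and notch are also visible in both views. Next I'll triangulate and fit the riser's pose.

```bash
cat > h.py <<'E'
import cv2,numpy as np,pickle
from scipy.optimize import least_squares
def P(g,X):
    c=np.atleast_2d(X)@g["R"].T+g["t"]; p=c@g["mtx"].T; return p[:,:2]/p[:,2:]
def tri(gs,uvs):
    Ms=[g["mtx"]@np.c_[g["R"],g["t"]] for g in gs]
    X=cv2.triangulatePoints(Ms[0],Ms[1],np.array(uvs[0],float),np.array(uvs[1],float)).ravel();return X[:3]/X[3]
def W(pose,L):  # pose x,y,yaw
    x,y,a=pose;L=np.atleast_2d(np.array(L,float));c,s=np.cos(a),np.sin(a)
    return np.c_[x+c*L[:,0]-s*L[:,1],y+s*L[:,0]+c*L[:,1],L[:,2]]
E
python3 - <<'E'
from h import *
d=pickle.load(open("v0.pkl","rb"));T,S=d["top"],d["side"]
X=tri([T,S],[(270.4,202.7),(255.2,219.4)]);print("tabtop",X,P(T,X),P(S,X))
t=lambda x,y:(350+(x-400)/3.846,155+y/3.846)
s=lambda x,y:(250+(x-400)/4.167,135+(y-300)/4.167)
L=[[.06,.13,.12],[.06,-.13,.12],[-.06,-.13,.12],[-.06,.13,.12]]
ut=[t(443,8),t(782,45),t(772,200),t(430,160)]
us=[s(442,414),s(612,330),s(712,356),s(568,464)]
for a,b in zip(ut,us): print(np.round(tri([T,S],[a,b]),4))
f=lambda p:np.r_[(P(T,W(p,L))-ut).ravel(),(P(S,W(p,L))-us).ravel()]
r=least_squares(f,[.6,-.05,-.1],loss="soft_l1");print(r.x,np.round(r.fun if 0 else f(r.x),1))
ft=lambda p:(P(T,W(p,L))-ut).ravel()
r2=least_squares(ft,[.6,-.05,-.1]);print(r2.x,np.round(r2.fun,1))
pose=r.x
def ov(g,x,y,w,h,k):
    im=cv2.resize(g["img"][y:y+h,x:x+w],None,fx=k,fy=k,interpolation=cv2.INTER_CUBIC)
    def ln(a,col):
        p=(P(g,W(pose,a))-[x,y]+.5)*k
        cv2.polylines(im,[np.round(p).astype(int)],False,col,1)
    ln(L+L[:1],(0,0,255))
    n=[-.0770,-.0720]
    for xx,c in zip(n,((0,200,0),(255,0,255))): ln([[xx,.13,.12],[xx,.098,.12],[xx,.098,.106],[xx,.052,.106],[xx,.052,.12],[xx,-.13,.12]],c)
    return im
a=ov(T,350,152,106,66,7);b=ov(S,255,140,86,60,7)
cv2.imwrite("pics/ovT.png",a);cv2.imwrite("pics/ovS.png",b);print(a.shape,b.shape)
E
```

```text
tabtop [0.55783691 0.38463909 0.07870224] [[270.47586761 202.88278654]] [[254.9469005  219.34763168]]
[0.6853 0.1127 0.1262]
[ 0.6513 -0.1526  0.1169]
[ 0.5351 -0.1336  0.1178]
[0.5664 0.1246 0.1119]
[ 0.60957903 -0.0112263  -0.12852988] [ 0.5  0.4 -0.7  0.8 -0.3 -0.3  0.4 -0.2  0.3  1.3 -2.1 -0.7  1.1 -0.3
 -0.7 -2.2]
[ 0.61006793 -0.01138167 -0.12671253] [ 0.5  0.3 -0.7  0.5 -0.2 -0.5  0.4 -0.3]
(462, 742, 3) (420, 602, 3)
```

View pics/ovT.png

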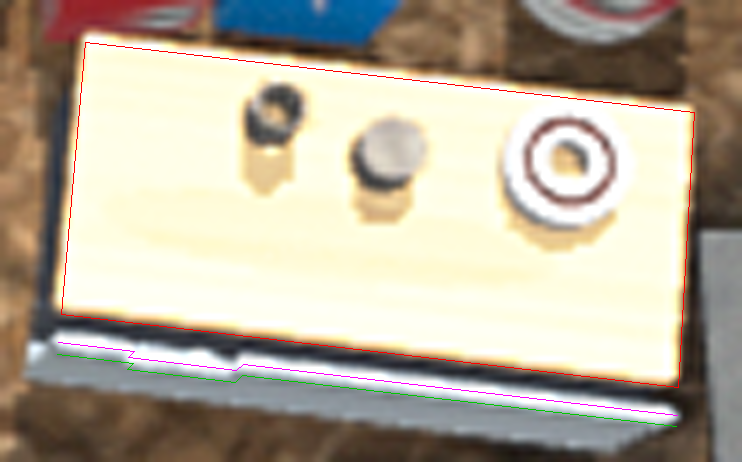

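View pics/ovS.png

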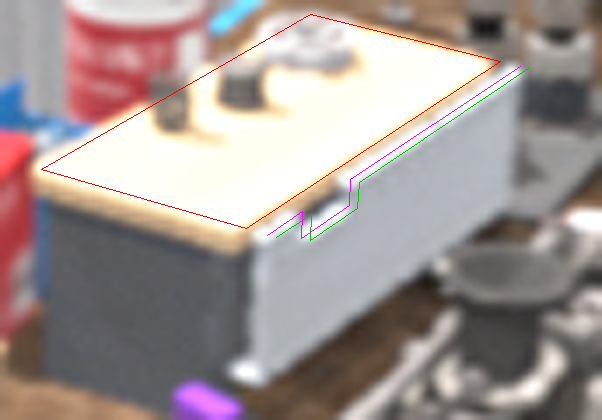

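The fit is close. Top overlay: the bright lip band runs from about (55,340) to (675,412), and the notch gap spans columns 130 to 238; the model sits about 2 mm too far towards the robot. Side overlay: the notch gap is at (290..342, 210..185). Next I'll refine the lip from the band's centroid and work out the first move.

```bash
cat >> h.py <<'E'
from scipy.spatial.transform import Rotation as Ro
def go(o,pos,yawx):
    """numbers for carry_out: tool down, tool x at world yaw yawx"""
    R0=Ro.from_rotvec(o["tool_rot"]); c,s=np.cos(yawx),np.sin(yawx)
    R1=Ro.from_matrix(np.array([[c,s,0],[s,-c,0],[0,0,-1]]))
    t=(R0.inv()*R1).as_rotvec()/np.pi; d=R0.inv().apply(np.array(pos)-o["tool_pos"])/.3
    print("turn",np.round(t,4),"shift",np.round(d,4),"mm",np.round(d*300,1))
E
python3 - <<'E'
from h import *
from station import get_obs
d=pickle.load(open("v0.pkl","rb"));T,S=d["top"],d["side"]
G=cv2.cvtColor(T["img"],cv2.COLOR_BGR2GRAY).astype(float)
p=np.array([.6110,-.0112,-.1275])
pts=[]
for y in np.linspace(.03,-.11,40):
    # profile across lip at height .12
    xs=np.linspace(-.09,-.064,53);uv=P(T,W(p,np.c_[xs,np.full(53,y),np.full(53,.12)])).astype(np.float32)
    v=cv2.remap(G.astype(np.float32),uv[:,0].reshape(1,-1),uv[:,1].reshape(1,-1),cv2.INTER_LINEAR).ravel()
    w=np.clip(v-190,0,None)
    if w.sum()>0: pts.append((y,(w*xs).sum()/w.sum(),v.max()))
pts=np.array(pts);print(np.polyfit(pts[:,0],pts[:,1],1),pts[:,1].mean(),pts[:,2].mean())
for g,n in((T,"top"),(S,"side")):
    GG=cv2.cvtColor(g["img"],cv2.COLOR_BGR2GRAY).astype(np.float32)
    ys=np.arange(.03,.13,.004);
    for xx in(-.072,-.0695):
        uv=P(g,W(p,np.c_[np.full(len(ys),xx),ys,np.full(len(ys),.12)])).astype(np.float32)
        print(n,xx,cv2.remap(GG,uv[:,0].reshape(1,-1),uv[:,1].reshape(1,-1),cv2.INTER_LINEAR).ravel().astype(int))
o=get_obs()
go(o,[.36,-.25,.30],np.pi/2)
E
```

```text
[ 0.00923839 -0.07356237] -0.07393190146368755 253.845556640625
top -0.072 [241 230 234 252 255 254 205 140 175 225 253 246 229 229 224 224 240 234
 254 245 246 254 255 254 252]
top -0.0695 [150 156 171 179 173 176 120  56  85 149 170 137 108 112 143 151 161 137
 161 180 208 215 203 195 182]
side -0.072 [253 252 251 251 252 253 245 213 177 148 147 152 144 139 135 137 149 165
 197 237 251 251 244 240 246]
side -0.0695 [247 247 241 246 247 246 237 201 169 165 170 172 163 160 160 167 175 191
 224 238 245 244 232 233 241]
turn [-5.000e-04 -4.000e-04 -4.132e-01] shift [ 0.9309 -0.956  -0.2307] mm [ 279.3 -286.8  -69.2]
```

Request:
carry_out(
  rows=[
    [0, 0, -0.41, 0.93, -0.95, -0.23, -1],
    [0, 0, -0.41, 0.93, -0.95, -0.23, -1],
    [0, 0, -0.41, 0.93, -0.95, -0.23, -1],
    [0, 0, -0.41, 0.93, -0.95, -0.23, -1],
    [0, 0, -0.41, 0.93, -0.95, -0.23, -1],
  ],
)

```text
t: 0.6
tool_pos: [0.2873, -0.3839, 0.2736]
tool_rot: [-2.735, -1.545, -0.0]
contact_force: [1.7, -0.1, -0.1]
opening: 0.0851
grip_force: 0.0
```

Run:
```python
from h import *
from station import get_obs
o=get_obs();print(o["tool_pos"],o["q"]);go(o,[.36,-.2,.28],np.pi/2);go(o,[.45,.15,.28],np.pi/2)
```

```text
[ 0.28730935 -0.38392991  0.27363605] [-1.08384220e+00 -3.27168494e-01  1.88640936e+00  2.09082070e-04
  1.58303413e+00 -5.41365755e-01]
turn [-1.000e-04 -2.000e-04 -1.727e-01] shift [ 0.6502 -0.109  -0.0208] mm [195.1 -32.7  -6.2]
turn [-1.000e-04 -2.000e-04 -1.727e-01] shift [ 1.8042 -0.4544 -0.02  ] mm [ 541.3 -136.3   -6. ]
```

Request:
carry_out(
  rows=[
    [0, 0, -0.173, 0.95, -0.2, -0.05, -1],
    [0, 0, -0.173, 0.95, -0.2, -0.05, -1],
    [0, 0, -0.173, 0.95, -0.2, -0.05, -1],
    [0, 0, -0.173, 0.95, -0.2, -0.05, -1],
    [0, 0, -0.173, 0.95, -0.2, -0.05, -1],
  ],
)

```text
t: 1.1
tool_pos: [0.3703, -0.1486, 0.2866]
tool_rot: [2.225, 2.217, 0.0]
contact_force: [1.4, -0.5, 0.0]
opening: 0.0854
grip_force: 0.0
```

Run:
```python
from h import *
from station import get_obs
o=get_obs();print(o["tool_pos"],o["q"]);go(o,[.45,.15,.28],np.pi/2);go(o,[.56,.384,.2],np.pi/2)
```

```text
[ 0.3702716  -0.14859026  0.28656388] [-5.68764922e-01 -5.54444315e-01  2.02544341e+00  1.00803496e-04
  1.67025312e+00 -5.65110946e-01]
turn [ 0.0001  0.     -0.0012] shift [0.9963 0.2621 0.0219] mm [298.9  78.6   6.6]
turn [ 0.0001  0.     -0.0012] shift [1.7776 0.6259 0.2886] mm [533.3 187.8  86.6]
```

Request:
carry_out(
  rows=[
    [0, 0, 0, 0.9, 0.3, 0.02, -1],
    [0, 0, 0, 0.9, 0.3, 0.02, -1],
    [0, 0, 0, 0.9, 0.3, 0.02, -1],
    [0, 0, 0, 0.9, 0.3, 0.02, -1],
    [0, 0, 0, 0.9, 0.3, 0.02, -1],
  ],
)

```text
t: 1.6
tool_pos: [0.4504, 0.0884, 0.2812]
tool_rot: [2.226, 2.217, 0.0]
contact_force: [0.5, -0.5, -0.5]
opening: 0.0851
grip_force: 0.0
```

Run:
```python
from h import *
from station import get_obs
o=get_obs();print(o["tool_pos"],o["q"]);go(o,[.558,.384,.16],np.pi/2)
```

```text
[0.45036316 0.08844549 0.28124132] [ 3.16409209e-02 -3.85272375e-01  1.91797348e+00 -1.65815006e-04
  1.60860714e+00  3.56459416e-02]
turn [ 0.0001  0.     -0.0013] shift [0.9867 0.3547 0.4041] mm [296.  106.4 121.2]
```

Request:
carry_out(
  rows=[
    [0, 0, 0, 0.983, 0.36, 0.27, -1],
    [0, 0, 0, 0.983, 0.36, 0.27, -1],
    [0, 0, 0, 0.983, 0.36, 0.27, -1],
    [0, 0, 0, 0.983, 0.36, 0.27, -1],
    [0, 0, 0, 0.983, 0.36, 0.27, -1],
  ],
)

```text
t: 2.1
tool_pos: [0.5347, 0.3151, 0.2178]
tool_rot: [-2.226, -2.217, 0.001]
contact_force: [0.8, 0.4, 0.4]
opening: 0.0854
grip_force: 0.0
```

Run:
```python
from h import *
from station import *
o=get_obs();print(o["tool_pos"])
d=pickle.load(open("v0.pkl","rb"));T,S=d["top"],d["side"]
for z in(.05,.1,.15):
    r=T["R"].T@np.linalg.inv(T["mtx"])@[270,236,1];c=-T["R"].T@T["t"];print(z,c+r*(z-c[2])/r[2])
S1=get_image("side");T1=get_image("top")
pickle.dump({"top":T1,"side":S1},open("v1.pkl","wb"))
print(P(T1,o["tool_pos"]),P(S1,o["tool_pos"]))
k=6
a=cv2.resize(T1["img"][175:230,235:301],None,fx=k,fy=k,interpolation=cv2.INTER_CUBIC)
b=cv2.resize(S1["img"][170:270,225:291],None,fx=k,fy=k,interpolation=cv2.INTER_CUBIC)
H=600;f=lambda m:cv2.copyMakeBorder(m,0,H-m.shape[0],0,0,cv2.BORDER_CONSTANT)
cv2.imwrite("pics/near.png",np.hstack([f(a),f(b)]))
```

```text
[0.53467776 0.31512427 0.21784552]
0.05 [0.46046856 0.38715549 0.05      ]
0.1 [0.45417011 0.3863395  0.1       ]
0.15 [0.44787166 0.3855235  0.15      ]
[[295.15985061 201.07436054]] [[273.12733931 168.29340718]]
```

View pics/near.png

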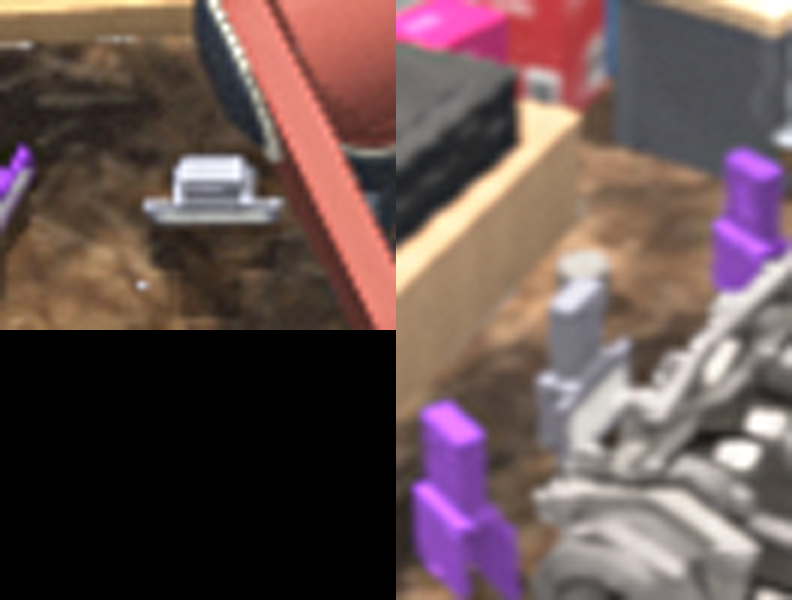

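The view shows the grey holder unobstructed between the look-alikes: tab top near (270.3,202.6) in top and (255.2,218.5) in side, yaw about 0. The tab is at about (0.557, 0.385). The TCP needs to move +70 mm in y and +22 mm in x.

Request:
carry_out(
  rows=[
    [0, 0, 0, 0.233, 0.075, 0.22, -1],
    [0, 0, 0, 0.233, 0.075, 0.22, -1],
    [0, 0, 0, 0.233, 0.075, 0.35, -1],
    [0, 0, 0, 0.233, 0.075, 0.35, -1],
    [0, 0, 0, 0.233, 0.075, 0.35, -1],
  ],
)

```text
t: 2.7
tool_pos: [0.5568, 0.382, 0.1135]
tool_rot: [-2.226, -2.216, 0.004]
contact_force: [-0.0, -0.2, 0.8]
opening: 0.0856
grip_force: 0.0
```

Run:
```python
from h import *
from station import get_obs
o=get_obs();print(o["tool_pos"]);go(o,[.557,.385,.053],np.pi/2)
```

```text
[0.55684368 0.38202008 0.11351579]
turn [-0.0007  0.0004 -0.0015] shift [0.0102 0.0009 0.2017] mm [ 3.1  0.3 60.5]
```

Request:
carry_out(
  rows=[
    [0, 0, 0, 0.006, 0, 0.1, -1],
    [0, 0, 0, 0.006, 0, 0.195, -1],
    [0, 0, 0, 0.006, 0, 0.195, -1],
    [0, 0, 0, 0.006, 0, 0.195, 0.2],
    [0, 0, 0, 0.006, 0, 0.195, 0.5],
  ],
  force=60,
)

```text
t: 3.2
tool_pos: [0.5595, 0.3854, 0.0594]
tool_rot: [2.226, 2.215, 0.008]
contact_force: [-1.2, 0.3, 0.3]
opening: 0.0589
grip_force: 0.0
```

Request:
carry_out(
  rows=[
    [0, 0, 0, 0, 0, 0, 1],
    [0, 0, 0, 0, 0, 0, 1],
    [0, 0, 0, 0, 0, 0, 1],
    [0, 0, 0, 0, 0, 0, 1],
    [0, 0, 0, 0, 0, 0, 1],
  ],
  force=60,
)

```text
t: 3.7
tool_pos: [0.5581, 0.3851, 0.0567]
tool_rot: [2.226, 2.216, 0.003]
contact_force: [0.0, -0.2, 5.8]
opening: 0.0128
grip_force: 59.0
```

Request:
carry_out(
  rows=[
    [0, 0, 0, 0, 0, -0.15, 1],
    [0, 0, 0, 0, 0, -0.3, 1],
    [0, 0, 0, 0, 0, -0.45, 1],
    [0, 0, 0, -0.1, -0.02, -0.57, 1],
    [0, 0, 0, -0.2, -0.03, -0.57, 1],
  ],
)

```text
t: 4.2
tool_pos: [0.5507, 0.326, 0.2342]
tool_rot: [2.222, 2.215, 0.017]
contact_force: [0.3, 0.3, 0.2]
opening: 0.0128
grip_force: 58.7
```

Request:
carry_out(
  rows=[
    [0, 0, 0.01, -0.15, -0.01, -0.02, 1],
    [0, 0, 0.02, -0.3, -0.02, -0.02, 1],
    [0, 0, 0.03, -0.45, -0.03, -0.02, 1],
    [0, 0, 0.041, -0.6, -0.03, -0.02, 1],
    [0, 0, 0.041, -0.75, -0.03, -0.02, 1],
  ],
)

```text
t: 4.7
tool_pos: [0.5374, 0.0982, 0.2318]
tool_rot: [-2.364, -2.068, 0.001]
contact_force: [0.2, -0.3, -1.3]
opening: 0.0132
grip_force: 58.7
```

Run:
```python
from h import *
from station import get_obs
o=get_obs();print({k:np.round(v,4) for k,v in o.items()});p=[.6116,-.0112,-.130]
w=W(p,[-.074,-.020,.2207])[0];print(w);go(o,w,np.pi/2-.13)
```

```text
{'t': np.float64(4.7), 'q': array([ 4.4400e-02, -1.3540e-01,  1.7947e+00, -1.0000e-04,  1.4834e+00,
        1.7790e-01]), 'dq': array([-0.824 , -0.2401,  0.2166, -0.001 ,  0.014 , -0.8298]), 'effort': array([  4.9848, -30.9109, -37.2938,   0.0587,   0.152 ,   0.8104]), 'tool_pos': array([0.5374, 0.0982, 0.2318]), 'tool_rot': array([-2.3642e+00, -2.0680e+00,  1.3000e-03]), 'contact_force': array([ 0.2001, -0.3217, -1.3436]), 'wrist_torque': array([-0.016 ,  0.0128, -0.0112]), 'grip_force': np.float64(58.6515), 'opening': np.float64(0.0132)}
[ 0.53563174 -0.02143831  0.2207    ]
turn [-0.0003  0.0001 -0.0011] shift [-0.3959  0.0473  0.037 ] mm [-118.8   14.2   11.1]
```

Request:
carry_out(
  rows=[
    [0, 0, 0, -0.13, 0.015, 0, 1],
    [0, 0, 0, -0.27, 0.03, 0, 1],
    [0, 0, 0, -0.4, 0.047, 0.02, 1],
    [0, 0, 0, -0.4, 0.047, 0.037, 1],
    [0, 0, 0, -0.4, 0.047, 0.037, 1],
  ],
)

```text
t: 5.2
tool_pos: [0.5353, -0.0214, 0.2197]
tool_rot: [-2.364, -2.065, 0.002]
contact_force: [-0.8, 0.3, -0.9]
opening: 0.0129
grip_force: 58.7
```

Run:
```python
from h import *
from station import *
o=get_obs();print(o["tool_pos"],o["tool_rot"])
S1=get_image("side");T1=get_image("top");pickle.dump({"top":T1,"side":S1,"o":o},open("v2.pkl","wb"))
p=[.6116,-.0112,-.132];q=[*o["tool_pos"][:2],-.13];z=o["tool_pos"][2]-.0207
def ov(g,x,y,w,h,k):
    im=cv2.resize(g["img"][y:y+h,x:x+w],None,fx=k,fy=k,interpolation=cv2.INTER_CUBIC)
    def ln(po,a,col):
        cv2.polylines(im,[np.round((P(g,W(po,a))-[x,y]+.5)*k).astype(int)],False,col,1)
    for xx,c in((-.077,(0,200,0)),(-.072,(255,0,255))): ln(p,[[xx,.13,.12],[xx,.098,.12],[xx,.098,.106],[xx,.052,.106],[xx,.052,.12],[xx,-.13,.12]],c)
    ln(q,[[-.011,.035,z],[-.011,-.035,z],[-.011,-.035,z-.036],[-.011,.035,z-.036],[-.011,.035,z]],(0,0,255))
    ln(q,[[-.007,.016,z+.048],[-.007,-.016,z+.048],[-.007,-.016,z+.006],[-.007,.016,z+.006],[-.007,.016,z+.048]],(0,255,255))
    return im
a=ov(T1,348,165,114,60,7);b=ov(S1,255,115,90,85,7)
cv2.imwrite("pics/hT.png",a);cv2.imwrite("pics/hS.png",b)
```

```text
[ 0.53529624 -0.02135827  0.21974283] [-2.36430643e+00 -2.06452337e+00  2.33068143e-03]
```

View pics/hT.png

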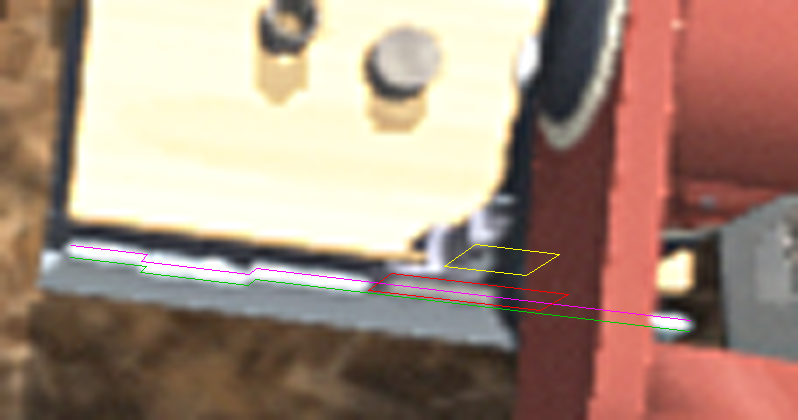

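View pics/hS.png

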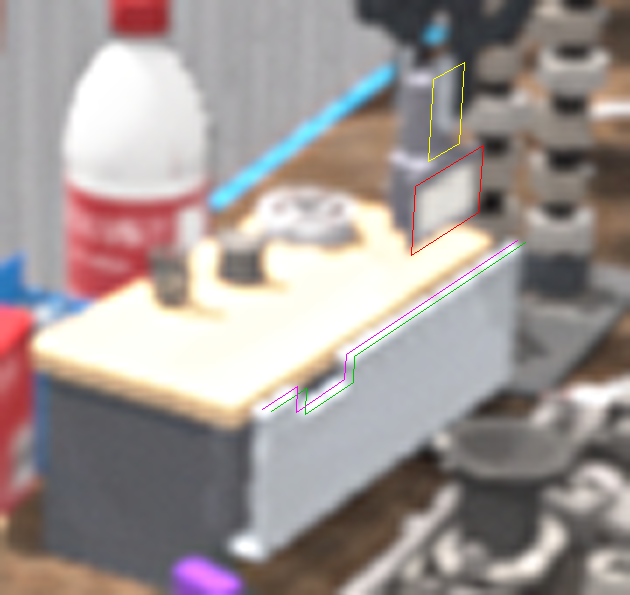

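Both views put the held holder in line with the lip. In the side overlay the model of the leg (411..484, 147..255) and the lip line show the same bias of about 1 px, so the relative alignment in x should be within play. In the top view the lip band falls on the model at (330,283). I'll lower gently and watch the force where the legs meet the lip (TCP z about 0.177).

Request:
carry_out(
  rows=[
    [0, 0, 0, 0, 0, 0.07, 1],
    [0, 0, 0, 0, 0, 0.13, 1],
    [0, 0, 0, 0, 0, 0.155, 1],
    [0, 0, 0, 0, 0, 0.17, 1],
    [0, 0, 0, 0, 0, 0.17, 1],
  ],
)

```text
t: 5.8
tool_pos: [0.5362, -0.0204, 0.1704]
tool_rot: [-2.363, -2.07, 0.0]
contact_force: [-0.4, -0.7, -0.1]
opening: 0.0129
grip_force: 58.6
```

Request:
carry_out(
  rows=[
    [0, 0, 0, 0, 0, 0.04, 1],
    [0, 0, 0, 0, 0, 0.075, 1],
    [0, 0, 0, 0, 0, 0.092, 1],
    [0, 0, 0, 0, 0, 0.096, 1],
    [0, 0, 0, 0, 0, 0.098, 1],
  ],
)

```text
t: 6.3
tool_pos: [0.5362, -0.0211, 0.1408]
tool_rot: [-2.364, -2.068, 0.0]
contact_force: [0.2, -0.0, -1.0]
opening: 0.013
grip_force: 58.8
```

Request:
carry_out(
  rows=[
    [0, 0, 0, 0, 0, 0.003, 1],
    [0, 0, 0, 0, 0, 0.005, 1],
    [0, 0, 0, 0, 0, 0.007, 1],
    [0, 0, 0, 0, 0, 0.007, 1],
    [0, 0, 0, 0, 0, 0.007, 1],
  ],
)

```text
t: 6.8
tool_pos: [0.5364, -0.0211, 0.1406]
tool_rot: [2.364, 2.068, -0.0]
contact_force: [-4.0, 0.2, 6.8]
opening: 0.013
grip_force: 59.8
```

Run:
```python
from h import *
from station import *
o=get_obs();print(o["tool_pos"],o["contact_force"],o["wrist_torque"])
S1=get_image("side");T1=get_image("top");pickle.dump({"top":T1,"side":S1,"o":o},open("v3.pkl","wb"))
k=7;a=T1["img"][190:225,348:405];b=S1["img"][130:205,270:335]
a=cv2.resize(a,None,fx=6,fy=6,interpolation=cv2.INTER_CUBIC);b=cv2.resize(b,None,fx=7,fy=7,interpolation=cv2.INTER_CUBIC)
f=lambda m:cv2.copyMakeBorder(m,0,530-m.shape[0],0,0,cv2.BORDER_CONSTANT)
cv2.imwrite("pics/hang.png",np.hstack([f(a),f(b)]))
```

```text
[ 0.53642491 -0.02108168  0.14064912] [-4.04922818  0.22324578  6.81774173] [0.05445957 0.72409979 0.00939924]
```

View pics/hang.png

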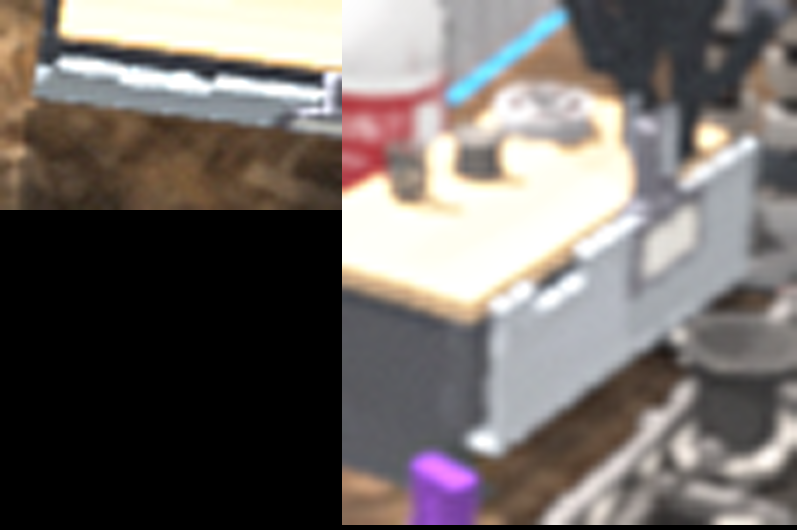

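The holder now hangs on the lip: in the side crop the card is at (670,245), facing the front, with the leg outside the lip, and the notch gap is at (560,288). The downward contact is 7 N, but there is also -4 N in x. I'll ease off to see whether that is friction or a wall.

Request:
carry_out(
  rows=[
    [0, 0, 0, 0, 0, -0.008, 1],
    [0, 0, 0, 0, 0, -0.008, 1],
  ],
)

```text
t: 7.1
tool_pos: [0.5366, -0.0211, 0.1418]
tool_rot: [2.364, 2.068, 0.001]
contact_force: [1.3, 0.8, -1.5]
opening: 0.0129
grip_force: 58.7
```

Request:
carry_out(
  rows=[
    [0, 0, 0, 0, 0, 0.004, 1],
    [0, 0, 0, 0, 0, 0.004, 1],
  ],
)

```text
t: 7.3
tool_pos: [0.5365, -0.0211, 0.1407]
tool_rot: [2.364, 2.068, 0.001]
contact_force: [-2.0, 0.5, 2.8]
opening: 0.013
grip_force: 59.3
```

Request:
carry_out(
  rows=[
    [0, 0, 0, 0.05, -0.002, -0.001, 1],
    [0, 0, 0, 0.11, -0.002, -0.001, 1],
    [0, 0, 0, 0.17, -0.002, -0.001, 1],
    [0, 0, 0, 0.21, -0.002, -0.001, 1],
    [0, 0, 0, 0.22, -0.002, -0.001, 1],
  ],
)

```text
t: 7.8
tool_pos: [0.5446, 0.0456, 0.1407]
tool_rot: [2.362, 2.07, -0.0]
contact_force: [-0.1, -2.2, 3.4]
opening: 0.013
grip_force: 59.2
```

Run:
```python
from h import *
from station import *
o=get_obs();print(o["tool_pos"],o["contact_force"],o["wrist_torque"])
S1=get_image("side");T1=get_image("top");pickle.dump({"top":T1,"side":S1,"o":o},open("v4.pkl","wb"))
p=[.6116,-.0112,-.132]
n=W(p,[-.074,.075,o["tool_pos"][2]])[0];print(n);go(o,n,np.pi/2-.132)
```

```text
[0.54464393 0.04557232 0.14067334] [-0.08640375 -2.24328154  3.44453212] [-0.42310269  0.11027061  0.00714914]
[0.54811503 0.07288721 0.14067334]
turn [0.0002 0.0002 0.0002] shift [ 0.0918 -0.0005 -0.0001] mm [27.5 -0.1 -0. ]
```

Request:
carry_out(
  rows=[
    [0, 0, 0, 0.04, 0, 0.001, 1],
    [0, 0, 0, 0.07, 0, 0.001, 1],
    [0, 0, 0, 0.075, 0, 0.001, 1],
    [0, 0, 0, 0.075, 0, 0.001, 1],
  ],
)

```text
t: 8.3
tool_pos: [0.5477, 0.0672, 0.1404]
tool_rot: [2.364, 2.069, 0.001]
contact_force: [0.4, -1.6, 4.8]
opening: 0.013
grip_force: 59.3
```

Request:
carry_out(
  rows=[
    [0, 0, 0, 0.005, 0, 0.001, 1],
    [0, 0, 0, 0.009, 0, 0.001, 1],
    [0, 0, 0, 0.009, 0, 0.001, 1],
  ],
)

```text
t: 8.6
tool_pos: [0.5471, 0.0699, 0.1389]
tool_rot: [-2.363, -2.067, 0.0]
contact_force: [0.4, 0.0, -1.5]
opening: 0.013
grip_force: 58.8
```

Request:
carry_out(
  rows=[
    [0, 0, 0, 0.004, 0, 0, 1],
    [0, 0, 0, 0.008, 0, 0, 1],
    [0, 0, 0, 0.008, 0, 0, 1],
  ],
)

```text
t: 8.9
tool_pos: [0.5476, 0.0722, 0.1392]
tool_rot: [-2.363, -2.068, 0.001]
contact_force: [-0.7, -0.1, -0.6]
opening: 0.013
grip_force: 58.8
```

It dropped into the notch between y=0.067 and 0.070, and it is free at 0.072. I'll push down now.

Request:
carry_out(
  rows=[
    [0, 0, 0, 0, 0, 0.01, 1],
    [0, 0, 0, 0, 0, 0.02, 1],
    [0, 0, 0, 0, 0, 0.03, 1],
    [0, 0, 0, 0, 0, 0.04, 1],
    [0, 0, 0, 0, 0, 0.04, 1],
  ],
  force=80,
)

```text
t: 9.4
tool_pos: [0.5482, 0.0719, 0.1285]
tool_rot: [-2.364, -2.068, -0.0]
contact_force: [-2.8, -0.5, 6.4]
opening: 0.013
grip_force: 83.5
```

Request:
carry_out(
  rows=[
    [0, 0, 0, 0, 0, 0.005, 1],
    [0, 0, 0, 0, 0, 0.01, 1],
    [0, 0, 0, 0, 0, 0.015, 1],
    [0, 0, 0, 0, 0, 0.015, 1],
    [0, 0, 0, 0, 0, 0.015, 1],
  ],
)

```text
t: 9.9
tool_pos: [0.5485, 0.0719, 0.1267]
tool_rot: [-2.364, -2.069, 0.0]
contact_force: [-8.9, 0.7, 16.2]
opening: 0.0133
grip_force: 84.9
```

Run:
```python
from h import *
from station import *
S1=get_image("side");o=get_obs();print({k:np.round(v,4) for k,v in o.items()})
p=[.6116,-.0112,-.132];print(W(p,[-.074,.075,0]))
a=cv2.resize(S1["img"][120:205,255:345],None,fx=7,fy=7,interpolation=cv2.INTER_CUBIC);cv2.imwrite("pics/end.png",a)
```

```text
{'t': np.float64(9.95), 'q': array([-0.0042, -0.0298,  1.8761,  0.    ,  1.2954,  0.129 ]), 'dq': array([-0.0007,  0.0001,  0.0013, -0.0009, -0.0008, -0.0001]), 'effort': array([-5.26600e-01, -2.55486e+01, -3.02116e+01,  7.30000e-03,
       -2.54930e+00,  1.18000e-02]), 'tool_pos': array([0.5485, 0.0719, 0.1267]), 'tool_rot': array([-2.3643e+00, -2.0687e+00,  1.0000e-04]), 'contact_force': array([-9.1418,  0.2128, 16.5507]), 'wrist_torque': array([0.0598, 1.685 , 0.0171]), 'grip_force': np.float64(84.9408), 'opening': np.float64(0.0127)}
[[0.54811503 0.07288721 0.        ]]
```

View pics/end.png

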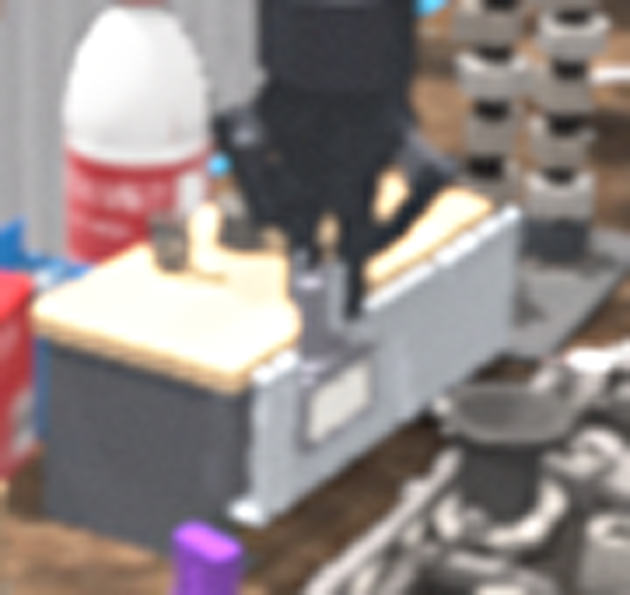

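The holder sits in the notch, card at (340,400) facing the front. The bridge is 14 mm below its hanging level, at rest, and still gripped and pressed with about 16 N. I'm handing it in.

```bash
python3 -c "
from station import *
print(finish_job())"
```

```text
the job is handed in; nothing more can be done
None
```

I hung the grey label holder on the plain lip, slid it left and pressed it down into the notch, then handed the job in at about 10 s with it still gripped and pressed down with about 16 N; by the arm's height it is fully home, but `finish_job` gave no verdict.

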